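# Sort two look-alike gears on the mesh tester

### The job

Two blue gears of the same size have different tooth counts. Set the one with ten teeth, hub up, in the tester's slot and bring it fully home against the stop in mesh with the steel master gear; then, without touching the master, turn the blue gear so that it drives the master until the red pointer on the master stands at the white line on the red index mark, and leave it there. Lay the fourteen-tooth gear flat, hub up, in the grey reject tray, and leave the ramekin, castor, level and knob where they are.

Things in the scene. Friction and masses are not known exactly. Their poses are not given: they have to be found in the camera images.
- gear10_center (a point): Blue gear with TEN teeth (36 deg apart), hub up, 92 mm over the tips, 64 mm at the root. Bottom up: 48 mm round boss 10 mm high, rim 20 mm thick, square hub 30 x 30 x 42 mm to grip; 72 mm high in all, 0.22 kg. Point: on the axis, 36 mm above the underside, 6 mm above the rim's top, 36 mm below the hub's top. z up, x through the middle of a tooth; hub flats face x and y.
- gear14_center (a point): Blue gear with FOURTEEN finer teeth that do not fit the master. Otherwise the same sizes, colour, hub, point and axes as the ten-tooth gear: 92 mm diameter, 72 mm high, hub 30 x 30 x 42 mm, point on the axis 36 mm above the underside.
- tester_home (a point): Home point of the fixed grey tester (base 225 x 110 mm): where the centre of the rim's underside lies when a gear is home, level with the top of the two aluminium rails, 26 mm above the worktop. x points along the slot to the master's axis, 82 mm away; z up. Home: boss against the stop bar across the slot, whose face is 24.5 mm ahead of this point.
- slot_entry (a point): Point on the slot's middle line, 22 mm behind home, level with the rails' top; axes as tester_home. Slot 53 mm wide, 14 mm deep, between rails 20 mm wide, open at its rear end 55 mm behind this point. The 48 mm boss goes down into the slot, the rim rests on the rails. Lowered here, a gear's teeth clear the master's; then slide it along x into mesh.
- master_center (a point): Centre (mid-thickness) of the steel master gear on its post: ten teeth, 92 mm over the tips, 64 mm at the root, 20 mm thick, upper face 46 mm above the worktop, level with the rim of a gear on the rails. x lies along the red pointer line on its upper face, through the middle of a tooth, and turns with it; z up.
- master (a joint): Turn of the master (rad), counter-clockwise positive from above. 0: pointer at the white line on the red index block, 58 mm from the master's axis on the side away from home. Starts at 0.7 to 1.2; light friction (0.03 N m), stays where left. The meshed ten-tooth gear turns it equally far the other way, with about 0.13 rad backlash.
- tray_floor (a point): Centre of the inner floor of the fixed grey open reject tray, 5 mm above the worktop. Tray 150 x 150 mm outside, 40 mm high, walls 5 mm; x and y along its sides, z up.
- ramekin: Bystander: glass ramekin, 84 mm diameter, 45 mm high; origin at the centre of its underside.
- castor: Bystander: castor with a green 50 mm wheel, standing wheel-up on its 60 x 60 mm plate, 67 mm high; origin at the centre of its underside.
- level: Bystander: aluminium level standing on edge, 200 mm long (its y), 24 mm wide, 45 mm high; origin at the centre of its underside.
- knob: Bystander: black drawer knob, 36 mm diameter, 31 mm high; origin at the centre of its underside.
Mind the look-alikes: they are no part of the job. Leave any orange or pink look-alike of the part that bears gear10_center alone.

How it is judged:
By the outcome, as a careful person would: the job done as asked, in the order asked, and still so for the second after the job is handed in, with the robot touching nothing.
It also fails if it takes over 51 s, if anything falls off the work surface, if the arm or the gripper's body presses on something with over 40 N, if the wrist force passes 120 N, or if a joint passes its speed limit or range.

### The arm

A 6-joint arm with a two-finger parallel gripper is mounted at the origin on the work surface. World frame = base frame: x ahead of the robot, y to its left, z up, the work surface at z = 0. Lengths are in m, angles in degrees, forces in N, time in s.
With the tool pointing down it reaches from about 0.3 to 0.75 m from the base axis. Payload 8.5 kg.
Tool frame: the origin (TCP) lies midway between the tips of the shut fingers; the grasp point (between the pads) lies env.tcp_to_grasp behind it (env.tcp_to_grasp is the distance from the TCP to the grasp point, in m); z points along the fingers, y is the line along which they close (so a half turn about z gives the same grasp; the last joint's range is limited). The gripper opens to 85 mm and grips with 20 to 120 N. Pads are 22 mm wide; open, the fingers measure 114 mm over their backs; the gripper's body (76 mm by 85 mm) begins 54 mm behind the grasp point. The pads swing forward as they close: fully open they stand 13 mm farther back than shut.
Start: joints at [-83.497, 21.807, 74.336, -0, 83.858, -12.336], TCP at [0.178, -0.521, 0.231] pointing down, gripper open.
Joint ranges: [-178.18, 178.18], [-50.72, 133.34], [12.68, 142.11], [-81.47, 261.47], [9.98, 163.14], [-165.26, 165.26]. Speed limits (degrees/s): [136.94, 136.94, 180, 180, 180, 180].

### API

Orientations are given as a 3x3 rotation matrix whose columns are the frame's x, y, z axes.
In Python, from rig import observe, optics, job, env gives the robot as it stands. The module is installed in compiled form; this text tells all that it offers.
- The arm moves only by the shell command python3 -m jog 'ROWS' [FORCE]. ROWS is JSON, a list of rows, each a list of 7 numbers: the turn, a rotation vector about the tool's x, y, z in rad, then the shift along the tool's x, y, z in m, then the opening in per cent of the stroke, from 0 (shut) to 100 (fully open). A call has 1 to 10 rows; each row shifts and turns the commanded pose from where the row before left it, along the tool's axes as they then stand; what a row does not reach is not made up. A row lasts 1/8 s, in which the tool goes at most 62.5 mm and 10.7 degrees, less where a joint would pass 70% of its speed; a pose out of reach is approached as far as the arm can. A call is refused whole if a number of a shift passes 0.0625 or a number of a turn 0.188, either way. A call with a gripper value outside its range is refused whole. The fingers move at their own pace and stop on an object; FORCE is the grip in N (left out, the last holds). Time passes only in rows, so rows that do not move let the fingers close. It gives the time, the measured TCP pose, the force, the opening and the grip force at its end, in the units of the state.
- observe(): the state, without advancing time (a new reading comes with each control period).
- optics.get_image(name): name is "scene" or "side" or "wrist"; returns a dict with "pixels" (480x640x3 uint8, red, green, blue), "mtx" (3x3 intrinsics, pixels), "rvec" (rotation vector, rad) and "tvec" (3), from world to camera coordinates, as OpenCV has them. Camera axes: x right, y down, z forward; pixel columns grow to the right and rows downward; lengths in m; the calibration is good to about 2 mm. A picture is of the moment at which its call begins. There is no depth.
- job.close_job(): hands the job in; it is judged then, once.
The state is a dict: "time_s": time; "q": joint angles; "qvel": joint speeds; "joint_efforts": joint torques, N m; "position": TCP position; "tool_rot": TCP orientation; "ft_force": force on the tool from outside, world axes, zero at the start; "wrist_torque": the same for the moment, N m; "grip_width": finger opening in m; "gripper_force": force on a finger pad.
Only numpy, scipy, OpenCV 4.12 (cv2) and the standard library are available. Lean on these libraries where they do the work, as an engineer would, in place of code of your own. Each camera call takes 0.05 s, during which the arm holds its last target. There are 200 camera calls.

## Working session

There is one attempt and no reset: what is moved stays moved. The work goes in short steps, Python scripts to look and compute and a shell command to move; the robot and the scene stay as the last step left them, time stands still between calls to the robot, and variables do not carry over. Pictures are saved under pics/ and viewed, at most 14 in all, crops included, and the job is handed in when it is done.

```bash
mkdir -p pics; cat > h.py <<'E'
import numpy as np, cv2
from rig import observe, optics, job, env
def grab(n,f=None):
    d=optics.get_image(n)
    if f: cv2.imwrite('pics/'+f,d['pixels'][:,:,::-1])
    return d
def ray(d,uv,z):
    R=cv2.Rodrigues(np.array(d['rvec'],float))[0]; t=np.array(d['tvec'],float).ravel()
    c=-R.T@t
    v=R.T@np.linalg.inv(d['mtx'])@np.array([uv[0],uv[1],1.])
    return c+v*(z-c[2])/v[2]
def proj(d,P):
    return cv2.projectPoints(np.array(P,float).reshape(-1,1,3),np.array(d['rvec'],float),np.array(d['tvec'],float),np.array(d['mtx'],float),None)[0].reshape(-1,2)
E
python3 - <<'E'
from h import *
import pickle
D={n:grab(n,n+'0.png') for n in('scene','side','wrist')}
pickle.dump(D,open('d0.pkl','wb'))
o=observe();print(o,env.tcp_to_grasp)
for n in D:
    R=cv2.Rodrigues(np.array(D[n]['rvec'],float))[0];print(n,-R.T@np.array(D[n]['tvec']).ravel(),R[2])
E
```

```text
{'time_s': 0.15, 'q': array([-8.34973010e+01,  2.18341445e+01,  7.43713113e+01, -1.03800439e-03,
        8.38587934e+01, -1.23352163e+01]), 'qvel': array([ 0.02348847, -0.10634621, -0.22968195,  0.00809891,  0.04196211,
        0.01385509]), 'joint_efforts': array([ 2.90798540e-03, -4.48625994e+01, -2.31345695e+01, -2.41403422e-04,
        3.75891468e-03,  1.06199363e-05]), 'position': array([ 0.17756388, -0.52031928,  0.23085507]), 'tool_rot': array([[ 9.46435181e-01,  3.22893831e-01, -1.44890719e-04],
       [ 3.22893788e-01, -9.46434554e-01,  1.11210526e-03],
       [ 2.21962345e-04, -1.09931986e-03, -9.99999371e-01]]), 'ft_force': array([-0.10658075,  0.32124148, -0.49035357]), 'wrist_torque': array([-0.01432083, -0.02470959, -0.00153867]), 'gripper_force': 0.0, 'grip_width': 0.08549965800365565} 0.0187
scene [ 1.49655578 -0.03111234  1.18438162] [-0.6395261   0.03181556 -0.76811076]
side [0.04010424 0.4738685  0.68746953] [ 0.55240095 -0.4953384  -0.67044243]
wrist [ 0.24116354 -0.49705635  0.37411471] [-0.25059481 -0.08637981 -0.96423066]
```

View pics/scene0.png

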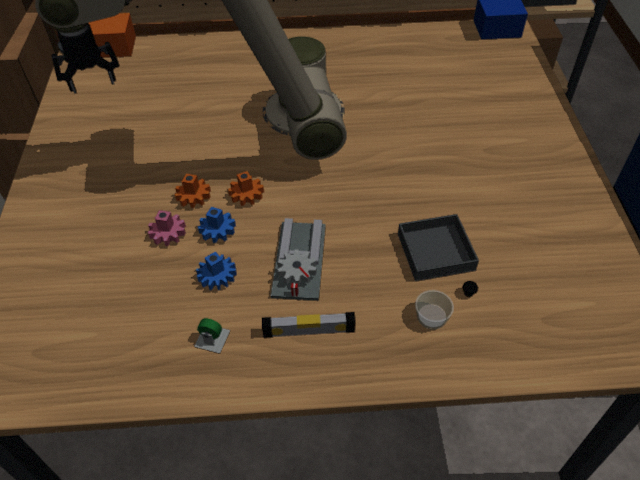

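View pics/side0.png

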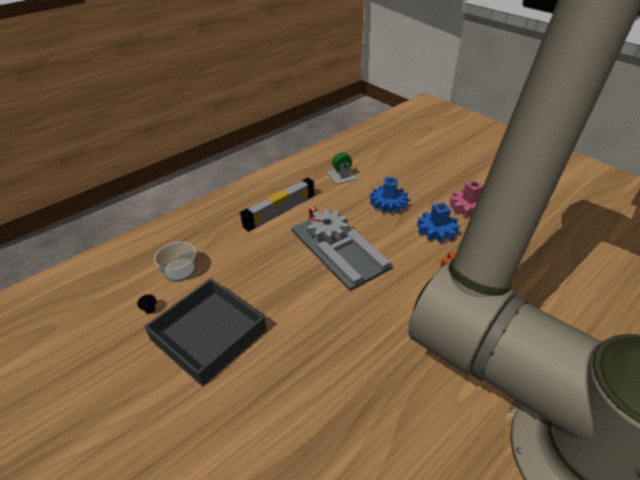

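```bash
python3 - <<'E'
from h import *
import pickle
D=pickle.load(open('d0.pkl','rb'))
def blue(p):
    h=cv2.cvtColor(p,cv2.COLOR_RGB2HSV); return cv2.inRange(h,(100,120,50),(125,255,255))
for n in('scene','side'):
    m=blue(D[n]['pixels']); k,l,s,c=cv2.connectedComponentsWithStats(m)
    for i in range(1,k):
        if s[i,4]>150: print(n,s[i],c[i],ray(D[n],c[i],.03))
d=D['scene']
# rectified top view at z=0.03 of gears ; tester at .046
def rect(d,x0,y0,w,h,z,s):  # s px/m ; image x -> -y world, image y-> -x
    src=np.array([[0,0],[w*s,0],[w*s,h*s],[0,h*s]],np.float32)
    W=[[x0+h,y0+w,z],[x0+h,y0,z],[x0,y0,z],[x0,y0+w,z]]
    H=cv2.getPerspectiveTransform(proj(d,W).astype(np.float32),src)
    return cv2.warpPerspective(d['pixels'],H,(int(w*s),int(h*s)),flags=cv2.INTER_CUBIC)
p=D['scene']['pixels']; q=D['side']['pixels']
a=cv2.resize(p[200:295,185:250],None,fx=6,fy=6,interpolation=2)[:560]
b=cv2.resize(q[165:250,360:425+40],None,fx=4,fy=4,interpolation=2)
c=np.zeros((600,800,3),np.uint8); c[:560,:390]=a; c[:240,390:790]=b[:240,:400] 
c[240:600,390:800]=cv2.resize(p[210:305,265:335],(410,360),interpolation=2)
cv2.imwrite('pics/c0.png',c[:,:,::-1])
E
```

```text
scene [479   0  48  17 664] [502.73644578   7.27710843] [-0.4589757   0.71087912  0.03      ]
scene [198 207  37  35 683] [216.62811127 224.83455344] [ 0.47002335 -0.23678357  0.03      ]
scene [196 252  40  38 869] [215.712313   270.81012658] [ 0.61194666 -0.23296489  0.03      ]
side [371 177  37  36 820] [388.8304878  196.58170732] [ 0.59917058 -0.22599496  0.03      ]
side [418 203  41  39 985] [438.22335025 223.6213198 ] [ 0.45760974 -0.23082543  0.03      ]
```

View pics/c0.png

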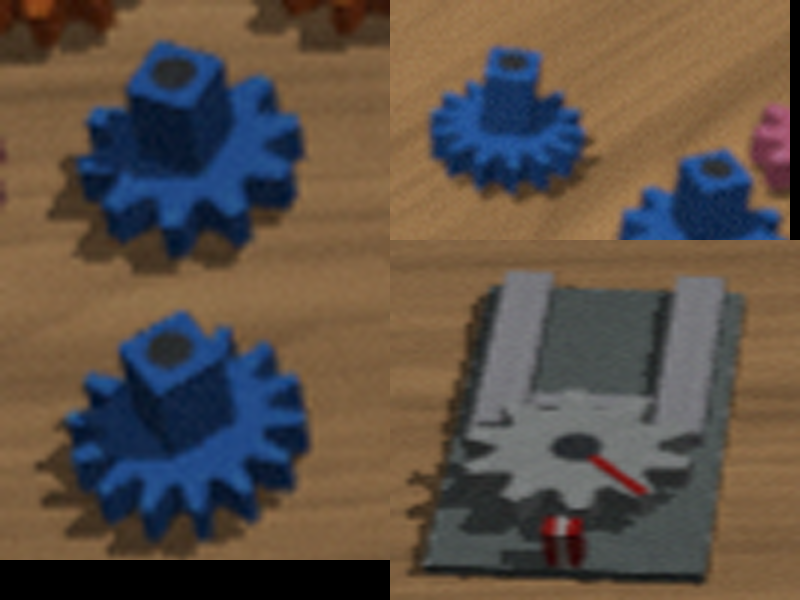

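```bash
python3 - <<'E'
from h import *
import pickle
D=pickle.load(open('d0.pkl','rb'))
d=D['scene']
f=lambda x,y:((x-390)/5.857+265-.4,(y-240)/3.789+210-.4)
print('g10',ray(d,(213.3,211.7),.072),'g14',ray(d,(213.0,258),.072))
m=ray(d,f(575,447),.046);i=ray(d,f(563,525),.046);print('m',m,'idx',i,np.linalg.norm(i-m),np.degrees(np.arctan2(*(i-m)[1::-1])))
t=ray(d,f(645,490),.046);print('ptr',np.degrees(np.arctan2(*(t-m)[1::-1])))
for a,b in [((505,272),(478,422)),((552,272),(525,405)),((678,278),(657,425)),((723,278),(702,428))]:
    A=ray(d,f(*a),.026);B=ray(d,f(*b),.026);print(A,B,np.degrees(np.arctan2(*(B-A)[1::-1])))
# bores by blackness, side & scene
for n,box in(('scene',[(200,205,228,222),(200,250,228,270),(285,255,310,275)]),('side',[(425,200,455,222),(378,175,402,195),(315,210,345,235)])):
    p=D[n]['pixels']
    for k,(x0,y0,x1,y1) in enumerate(box):
        c=p[y0:y1,x0:x1].astype(int); 
        w=((c.max(2)<90)&(c.max(2)-c.min(2)<25)).astype(np.uint8)
        kk,l,s,ce=cv2.connectedComponentsWithStats(w)
        for j in range(1,kk):
            if s[j,4]>8: print(n,k,s[j],ce[j]+[x0,y0],ray(D[n],ce[j]+[x0,y0],.046 if k==2 else .072))
# tray outer top corners: dark mask
E
```

```text
g10 [ 0.46442774 -0.23910284  0.072     ] g14 [ 0.60716739 -0.23333149  0.072     ]
m [ 0.61908063 -0.04612262  0.046     ] idx [ 0.67675161 -0.05299216  0.046     ] 0.05807867410326065 -6.792836544345346
ptr 36.795760900777
[ 0.45679664 -0.07032256  0.026     ] [ 0.58113454 -0.08459101  0.026     ] -6.546364836324534
[ 0.45832617 -0.0504095   0.026     ] [ 0.56903228 -0.06528336  0.026     ] -7.652121160051149
[0.4676739  0.00262835 0.026     ] [ 0.58892228 -0.01281383  0.026     ] -7.2581091249143075
[0.46913169 0.0216219  0.026     ] [0.59264069 0.00508027 0.026     ] -7.628264735020932
scene 0 [11  5  6  4 21] [213.38095238 211.57142857] [ 0.4640207  -0.23892646  0.072     ]
scene 1 [10  6  7  5 26] [212.73076923 257.73076923] [ 0.60634088 -0.23397782  0.072     ]
scene 2 [ 7  6  9  8 55] [296.36363636 264.23636364] [ 0.61912435 -0.04571626  0.046     ]
side 0 [14  6  6  3 14] [441.42857143 206.85714286] [ 0.46100629 -0.23619408  0.072     ]
side 1 [10  4  5  3 12] [390.16666667 180.08333333] [ 0.60432768 -0.23141026  0.072     ]
side 2 [ 8  9  9  6 42] [326.85714286 221.4047619 ] [ 0.61718196 -0.04343978  0.046     ]
side 2 [17 17 13  8 49] [339.2244898  231.69387755] [ 0.57399258 -0.0395368   0.046     ]
side 2 [ 3 22  8  3 15] [321.8 233.4] [ 0.59515318 -0.00886431  0.046     ]
```

```bash
python3 -m jog '[[0,0,0,0.045,-0.0219,0,100],[0,0,0,0.045,-0.0219,0,100],[0,0,0,0.045,-0.0219,0,100],[0,0,0,0.045,-0.0219,0,100],[0,0,0,0.045,-0.0219,0,100],[0,0,0,0.045,-0.0219,0,100],[0,0,0,0.045,-0.0219,0,100],[0,0,0,0.045,-0.0219,0,100],[0,0,0,0,0,0,100]]' 60
python3 - <<'E'
from h import *
import pickle
d=grab('wrist','w1.png');pickle.dump(d,open('d1.pkl','wb'))
p=d['pixels'];h=cv2.cvtColor(p,cv2.COLOR_RGB2HSV); m=cv2.inRange(h,(100,120,40),(125,255,255))
k,l,s,c=cv2.connectedComponentsWithStats(m)
for i in range(1,k):
    if s[i,4]>400: print(s[i],c[i],ray(d,c[i],.04))
E
```

```text
time_s: 1.27
position: [0.4632, -0.2362, 0.231]
tool_rot: [[0.945, 0.327, -0.0], [0.327, -0.945, 0.001], [0.0, -0.001, -1.0]]
ft_force: [-0.5, 0.0, 0.2]
grip_width: 0.0851
gripper_force: 0.0
[ 315    0  117   99 6957] [372.18628719  43.59278425] [ 0.59831381 -0.23038518  0.04      ]
[ 267  156  105  104 5792] [319.06198204 206.98428867] [ 0.46695633 -0.23349343  0.04      ]
```

View pics/w1.png

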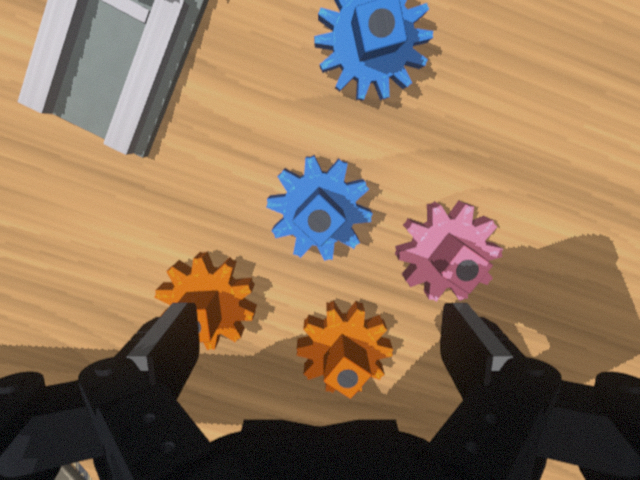

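```bash
cat >> h.py <<'E'
def gear(d,c0,n,mask,zt,zr,r=.0465):
    """bore centre at zt (dark blob near c0), tooth phase (deg, mod 360/n) at rim plane zr about centre"""
    p=d['pixels'].astype(int); u,v=proj(d,[[*c0,zt]])[0]
    w=((p.max(2)<115)&(p.max(2)-p.min(2)<35)).astype(np.uint8)
    k,l,s,ce=cv2.connectedComponentsWithStats(w)
    g=[i for i in range(1,k) if s[i,4]>8 and s[i,4]<1500 and np.hypot(*(ce[i]-[u,v]))<40]
    i=min(g,key=lambda i:np.hypot(*(ce[i]-[u,v]))); c=ray(d,ce[i],zt)[:2]
    a=np.radians(np.arange(0,360,.5)); z=0
    for rr in np.arange(.036,.0445,.001):
        uv=proj(d,np.c_[c[0]+rr*np.cos(a),c[1]+rr*np.sin(a),np.full(len(a),zr)]).astype(np.float32)
        f=cv2.remap(mask.astype(np.float32),uv[:,0],uv[:,1],cv2.INTER_LINEAR).ravel()
        z=z+(f*np.exp(-1j*n*a)).sum()
    return ce[i],c,(-np.degrees(np.angle(z))/n)%(360/n),abs(z)
def bluem(d): return cv2.inRange(cv2.cvtColor(d['pixels'],cv2.COLOR_RGB2HSV),(100,110,40),(125,255,255))
E
python3 - <<'E'
from h import *
import pickle
d=pickle.load(open('d1.pkl','rb'))
m=bluem(d)
for n in(10,14):print(n,gear(d,(.4625,-.2375),n,m,.072,.03))
print(gear(d,(.6055,-.2325),14,m,.072,.03))
# hub top: brightness split inside
b=cv2.cvtColor(d['pixels'],cv2.COLOR_RGB2GRAY)
for c in [(292,217),(320,190),(346,218),(321,248)]: print(ray(d,c,.072))
print(cv2.resize(b[184:254:3,286:352:3],None,fx=1,fy=1))
for a,b_ in [((40,108),(72,30)),((124,153),(170,55)),((20,102),(56,0))]:
    A=ray(d,a,.026);B=ray(d,b_,.026);print(A,B,np.degrees(np.arctan2(*(B-A)[1::-1])))
o=observe();print(o['position'],o['tool_rot'],o['q'])
E
```

```text
10 (array([318.86197183, 220.5971831 ]), array([ 0.46266285, -0.23480404]), np.float64(29.212423300275542), np.float64(485911.29935451585))
14 (array([318.86197183, 220.5971831 ]), array([ 0.46266285, -0.23480404]), np.float64(24.128466615316395), np.float64(6275.670128790454))
(array([381.20825516,  22.51407129]), array([ 0.60559356, -0.22974096]), np.float64(8.287875817759682), np.float64(324888.52746257174))
[ 0.45861023 -0.21455547  0.072     ]
[ 0.48508292 -0.22793278  0.072     ]
[ 0.47135456 -0.25368517  0.072     ]
[ 0.44259303 -0.24352181  0.072     ]
[[128 127 132 126 130 131 127 128 125 127 124 131 127 127 129 130 124 131
  129 126  84  90]
 [129 127 143 132 128 127 126 127 131 128 121  86 115 133 128 126 131 124
  126 127 132 128]
 [153 133 131 129 133 129 131 126 125 124  80  58  60  90 102 125 129 130
  128 129 130 132]
 [135 123 128 128 128 129 131 128 127  79  71  66  54  61  84  89  91 112
  125 131 128 130]
 [125 126 126 129 126 124 130 123  74  72 104 121  67  53  60  85  91  90
   90  94 126 130]
 [128 126 130 129 129 127 121  76  74 102 129 129 123  73  55  53  8
[... 1569 characters left out ...]
1 132 129 109 104
  111 113 108 141]
 [160 161 164 130 128 129 147 165 162 157 139 116 124 140 127 128 109 111
  109 107 107 165]]
[0.46726007 0.00802056 0.026     ] [ 0.53357865 -0.0065414   0.026     ] -12.384237149067188
[ 0.45421603 -0.06426529  0.026     ] [ 0.54108963 -0.08291018  0.026     ] -12.113119594818388
[0.46659599 0.02411476 0.026     ] [0.55037134 0.00867674 0.026     ] -10.441258202537316
[ 0.46221851 -0.23748611  0.23100911] [[ 9.45562867e-01  3.25438896e-01 -6.24525230e-04]
 [ 3.25439102e-01 -9.45562966e-01  2.59535960e-04]
 [-5.06064833e-04 -4.48652496e-04 -9.99999771e-01]] [-4.02560812e+01  1.87888015e+01  7.90823347e+01 -1.18853765e-02
  8.21657813e+01  3.07533667e+01]
```

```bash
python3 -m jog '[[0,0,0.153,0,0,0.02,100],[0,0,0.153,0,0,0.02,100],[0,0,0.153,0,0,0.02,100],[0,0,0.153,0,0,0.02,100],[0,0,0.153,0,0,0.02,100],[0,0,0,0,0,0.023,100],[0,0,0,0,0,0.023,100],[0,0,0,0,0,0.023,100],[0,0,0,0,0,0.023,100],[0,0,0,0,0,0,100]]' 60
python3 -m jog '[[0,0,0,0,0,0,15],[0,0,0,0,0,0,15],[0,0,0,0,0,0,15],[0,0,0,0,0,0,15],[0,0,0,0,0,0,15],[0,0,0,0,0,0,15]]' 60
python3 - <<'E'
from h import *
o=observe();print(o['position'],o['tool_rot'][:,0],o['gripper_force'],o['grip_width'])
E
```

```text
time_s: 2.58
position: [0.4604, -0.2389, 0.0382]
tool_rot: [[0.906, -0.424, -0.003], [-0.424, -0.906, 0.002], [-0.003, -0.001, -1.0]]
ft_force: [0.4, -0.7, -0.1]
grip_width: 0.0851
gripper_force: 0.0
time_s: 3.32
position: [0.462, -0.2386, 0.04]
tool_rot: [[0.906, -0.422, 0.001], [-0.422, -0.906, -0.001], [0.001, 0.0, -1.0]]
ft_force: [-0.7, 1.6, 6.4]
grip_width: 0.0286
gripper_force: 60.0
[ 0.46202191 -0.23861377  0.04000439] [ 0.90646137 -0.42228711  0.00117267] 59.960020780563354 0.028632589548647745
```

```bash
python3 -m jog '[[0,0,0,0,0,-0.03,15],[0,0,0,0,0,-0.03,15],[0,0,0,-0.0079,-0.042,0,15],[0,0,0,-0.0079,-0.042,0,15],[0,0,0,-0.0079,-0.042,0,15],[0,0,0,-0.0079,-0.042,0,15],[0,0,0,-0.0079,-0.042,0,15],[0,0,-0.171,0,0,0,15],[0,0,0,0,0,0,15]]' 60
python3 - <<'E'
from h import *
import pickle
o=observe();print(o['position'],o['tool_rot'][:,0],o['gripper_force'],o['grip_width'])
D={n:grab(n,n+'2.png') for n in('scene','side','wrist')}
pickle.dump(D,open('d2.pkl','wb'))
c=np.zeros((600,800,3),np.uint8)
c[:480,:500]=D['wrist']['pixels'][:,70:570]
c[:300,500:]=cv2.resize(D['scene']['pixels'][210:310,250:350],(300,300),interpolation=2)
c[300:,500:]=cv2.resize(D['side']['pixels'][190:290,290:390],(300,300),interpolation=2)
cv2.imwrite('pics/c2.png',c[:,:,::-1])
E
```

```text
time_s: 4.45
position: [0.5144, -0.031, 0.099]
tool_rot: [[0.965, -0.262, -0.001], [-0.262, -0.965, 0.0], [-0.001, 0.0, -1.0]]
ft_force: [-0.2, -0.1, -2.0]
grip_width: 0.0289
gripper_force: 60.5
[ 0.5144479  -0.03102283  0.09903946] [ 9.64935486e-01 -2.62486005e-01 -7.77680344e-04] 60.5223548412323 0.02893175642566463
```

View pics/c2.png

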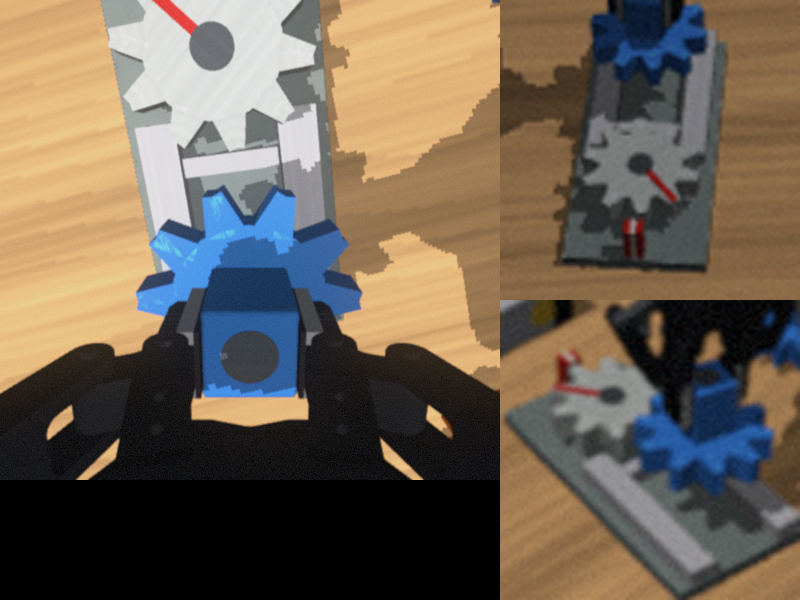

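```bash
python3 - <<'E'
from h import *
import pickle
D=pickle.load(open('d2.pkl','rb'))
d=D['wrist'];p=d['pixels'].astype(int)
ang=lambda A,B:np.degrees(np.arctan2(*(B-A)[1::-1]))
# bores
def bore(d,u,v,z):
    q=d['pixels'].astype(int);w=((q.max(2)<125)&(q.max(2)-q.min(2)<30)).astype(np.uint8);w=cv2.erode(w,np.ones((3,3)))
    k,l,s,ce=cv2.connectedComponentsWithStats(w); i=l[v,u]; return s[i],ce[i],ray(d,ce[i],z)
m=bore(d,282,46,.046);g=bore(d,320,357,.131);print(m,g);M=m[2]
r=(p[:,:,0]>150)&(p[:,:,1]<90)&(p[:,:,2]<90);ys,xs=np.nonzero(r)
P=np.array([ray(d,(x,y),.046)[:2] for x,y in zip(xs,ys)]);print(len(P),'ptr',ang(M[:2],P.mean(0)), 'fit',cv2.fitLine(P.astype(np.float32),2,0,.01,.01).ravel())
for a,b in [((250,130),(258,215)),((347,128),(355,185)),((387,105),(402,205)),((203,128),(222,240))]:
    A=ray(d,a,.026);B=ray(d,b,.026);print(A,B,ang(B,A))
for a,b in [((253,178),(348,166)),((253,160),(348,147))]:
    A=ray(d,a,.026);B=ray(d,b,.026);print('bar',A,B,ang(B,A))
print('gear teeth',gear(d,g[2][:2],10,bluem(d),.131,.089))
a=np.radians(np.arange(0,360,1))
mk=((p.min(2)>150)).astype(np.uint8)
prof=[]
for t in a:
    uv=proj(d,[[M[0]+x*np.cos(t),M[1]+x*np.sin(t),.046] for x in np.arange(.034,.046,.001)])
    if uv[:,1].min()<2: prof.append(-1);continue
    prof.append(sum(mk[int(v+.5),int(u+.5)] for u,v in uv))
print('deg:',' '.join(f'{i}:{x}' for i,x in enumerate(prof) if x>=0 and i%3==0))
# scene/side estimates of master
for n,u,v in(('scene',297,264),('side',327,222)):print(n,bore(D[n],u,v,.046))
for n in('scene','side'):
    q=D[n]['pixels'].astype(int)
E
```

```text
(array([ 262,   24,   41,   44, 1365], dtype=int32), array([281.37582418,  45.43663004]), array([ 0.61808799, -0.04128881,  0.046     ])) (array([ 292,  333,   56,   49, 2084], dtype=int32), array([319.45921305, 356.72360845]), array([ 0.51363369, -0.02994898,  0.131     ]))
1151 ptr -150.73764679293794 fit [ 0.8668823   0.4985128   0.48068902 -0.11827486]
[ 0.58808561 -0.01352233  0.026     ] [ 0.5444129  -0.00394487  0.026     ] -12.369205174099246
[ 0.5758121 -0.0619589  0.026    ] [ 0.54625595 -0.05881997  0.026     ] -6.062221350109886
[ 0.58133718 -0.08431925  0.026     ] [ 0.52901394 -0.08072296  0.026     ] -3.9318753945972187
[0.59543219 0.00947662 0.026     ] [0.5362417 0.0195404 0.026    ] -9.649363387178422
bar [ 0.56423021 -0.00746685  0.026     ] [ 0.55695538 -0.05768816  0.026     ] 81.75772943039075
bar [ 0.57319191 -0.01035083  0.026     ] [ 0.56642887 -0.06010059  0.026     ] 82.25860118884079Traceback (most recent call last):
  File "<stdin>", line 17, in <module>
  File "h.py", line 20, in gear
    i=min(g,key=lambda i:np.hypot(*(ce[i]-[u,v]))); c=ray(d,ce[i],zt)[:2]
ValueError: min() iterable argument is empty
```

```bash
python3 - <<'E'
from h import *
import pickle
D=pickle.load(open('d2.pkl','rb'))
d=D['wrist'];p=d['pixels'].astype(int)
M=np.array([.61809,-.04129]); G=np.array([.51363,-.02995])
r=(p[:,:,0]>150)&(p[:,:,1]<110)&(p[:,:,2]<110);r[60:]=0;ys,xs=np.nonzero(r)
P=np.array([ray(d,(x,y),.046)[:2] for x,y in zip(xs,ys)])
f=cv2.fitLine(P.astype(np.float32),2,0,.01,.01).ravel();print(len(P),P.mean(0)-M,'ptr',np.degrees(np.arctan2(*(P.mean(0)-M)[::-1])),np.degrees(np.arctan2(f[1],f[0])))
def prof(c,z,mk,step=2):
    o=[]
    for i in range(0,360,step):
        t=np.radians(i);uv=np.round(proj(d,[[c[0]+x*np.cos(t),c[1]+x*np.sin(t),z] for x in np.arange(.034,.046,.001)])).astype(int)
        if uv.min()<2 or uv[:,1].max()>478 or uv[:,0].max()>638: continue
        s=sum(mk[v,u]>0 for u,v in uv); o.append(f'{i}:{s}')
    return ' '.join(o)
print(prof(M,.046,(p.min(2)>165).astype(np.uint8)))
print(prof(G,.089,bluem(d)))
E
```

```text
481 [0.01571381 0.01098328] ptr 34.95189483384661 36.340984
52:0 54:0 56:0 58:0 60:3 62:6 64:10 66:12 68:12 70:12 72:12 74:12 76:11 78:8 80:5 82:2 84:0 86:0 88:0 90:0 92:0 94:2 96:3 98:7 100:10 102:12 104:12 106:12 108:12 110:12 112:12 114:8 116:5 118:2 120:0 122:0 124:1 126:3 128:4 130:6 132:10 134:12 136:12 138:12 140:12 142:12 144:12 146:12 148:12 150:8 152:4 154:2 156:0 158:0 160:0 162:0 164:0 166:1 168:3 170:6 172:11 174:12 176:12 178:12 180:12 182:12 184:10 186:7 188:4 190:2 192:0 194:0 196:0 198:0 200:0 202:1 204:4 206:7 208:10 210:12 212:12 214:12 216:12 218:12 220:11 222:7 224:4 226:1 228:0 230:0 232:0 234:0 236:0 238:1 240:4 242:6 244:11 246:12 248:12 250:12 252:12 254:12 256:10 258:7 260:3 262:1 264:0 266:0 268:0 270:0 272:0 274:2 276:3
0:10 2:11 4:12 6:12 8:12 10:8 12:5 14:2 16:1 18:2 20:4 22:6 24:8 26:10 28:11 30:9 32:11 34:12 36:12 38:9 40:7 42:8 44:11 46:8 48:4 50:2 52:1 54:2 56:3 58:5 60:6 62:5 64:6 66:7 68:11 70:12 72:12 74:12 76:12 78:12 80:11 82:6 84:2 86:0 88:0 90:0 92:0 94:0 96:0 98:0 100:0 102:0 104:0 106:0 108:0 110:0 112:0 114:0 116:0 118:0 120:0 122:0 124:0 126:0 128:1 130:3 132:5 134:7 136:10 138:12 140:12 142:12 144:12 146:12 148:11 150:10 152:9 154:9 156:8 158:8 160:8 162:7 164:7 166:7 168:7 170:8 172:8 174:8 176:9 178:9 180:10 182:11 184:12 186:12 188:12 190:12 192:11 194:8 196:7 198:4 200:2 202:0 204:0 206:0 208:0 210:0 212:0 214:0 216:0 218:0 220:0 222:0 224:0 226:0 228:0 230:0 232:0 234:0 236:0 238:0 240:0 242:0 244:0 246:3 248:7 250:10 252:12 254:11 256:11 258:12 260:12 262:10 264:10 266:9 268:7 270:8 272:5 274:4 276:2 278:1 280:2 282:4 284:8 286:11 288:12 290:12 292:12 294:12 296:12 298:12 300:12 302:12 304:10 306:8 308:6 310:4 312:2 314:1 316:2 318:5 320:8 322:12 324:12 326:12 328:12 330:12 332:12 334:12 336:11 338:8 340:4 342:3 344:2 346:2 348:2 350:4 352:7 354:11 356:12 358:12
```

```bash
python3 -m jog '[[0,0,-0.022,0.0005,-0.0022,0.015,15],[0,0,0,0,0,0.012,15],[0,0,0,0,0,0.006,15],[0,0,0,0,0,0.004,15],[0,0,0,0,0,0.003,15],[0,0,0,0,0,0,15]]' 60
python3 - <<'E'
from h import *
import pickle
o=observe();print(o['position'],o['ft_force'],o['wrist_torque'])
D={n:grab(n) for n in('scene','side','wrist')}
pickle.dump(D,open('d3.pkl','wb'))
c=np.zeros((600,800,3),np.uint8)
c[:480,:500]=D['wrist']['pixels'][:,70:570]
c[:300,500:]=cv2.resize(D['scene']['pixels'][210:310,250:350],(300,300),interpolation=2)
c[300:,500:]=cv2.resize(D['side']['pixels'][190:290,290:390],(300,300),interpolation=2)
cv2.imwrite('pics/c3.png',c[:,:,::-1])
E
```

```text
time_s: 5.35
position: [0.5157, -0.0295, 0.0593]
tool_rot: [[0.971, -0.241, -0.0], [-0.241, -0.971, 0.0], [-0.0, 0.0, -1.0]]
ft_force: [0.3, 0.3, -1.1]
grip_width: 0.0291
gripper_force: 60.6
[ 0.51572558 -0.02946142  0.05929851] [ 0.3319986   0.3486666  -1.11189401] [-0.01289423 -0.02347188 -0.00848464]
```

View pics/c3.png

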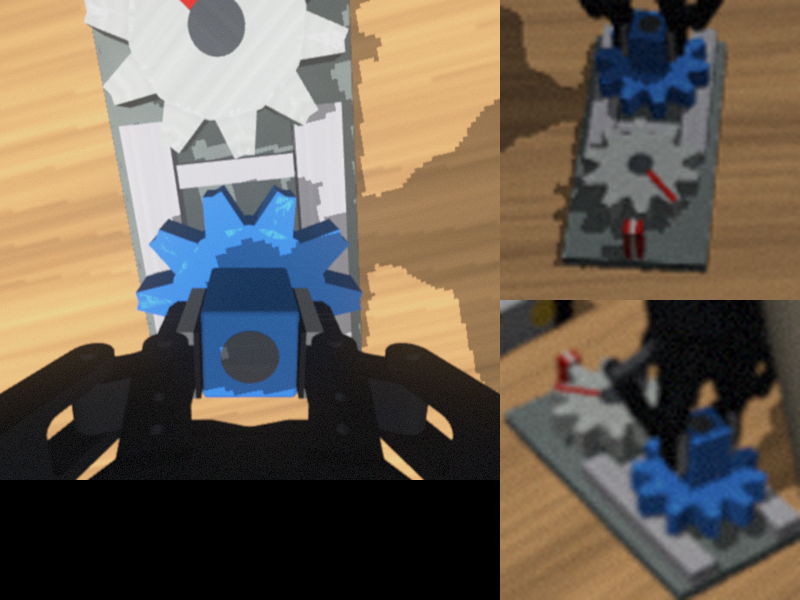

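```bash
python3 -m jog '[[0,0,0,0,0,0.0025,15],[0,0,0,0,0,0.0005,15],[0,0,0,0,0,0,15]]' 60
python3 -m jog '[[0,0,0,0.004,-0.0004,0,15],[0,0,0,0.004,-0.0004,0,15],[0,0,0,0.003,-0.0003,0,15],[0,0,0,0,0,0,15]]' 60
```

```text
time_s: 5.88
position: [0.5157, -0.0294, 0.0563]
tool_rot: [[0.971, -0.241, -0.0], [-0.241, -0.971, 0.0], [-0.0, -0.0, -1.0]]
ft_force: [0.3, 0.8, -2.3]
grip_width: 0.0293
gripper_force: 60.5
time_s: 6.38
position: [0.5269, -0.0311, 0.0562]
tool_rot: [[0.971, -0.241, 0.0], [-0.241, -0.971, -0.0], [0.0, -0.0, -1.0]]
ft_force: [-0.4, 0.0, -2.1]
grip_width: 0.0293
gripper_force: 60.5
```

```bash
python3 -m jog '[[0,0,0,0.003,-0.0003,0,15],[0,0,0,0.003,-0.0003,0,15],[0,0,0,0.002,-0.0002,0,15],[0,0,0,0,0,0,15]]' 60
python3 - <<'E'
from h import *
o=observe();print(o['position'],o['ft_force'],o['wrist_torque'])
d=grab('wrist','w4.png')
E
```

```text
time_s: 6.88
position: [0.5348, -0.0322, 0.0563]
tool_rot: [[0.971, -0.241, 0.0], [-0.241, -0.971, -0.0], [0.0, 0.0, -1.0]]
ft_force: [0.1, -1.0, -2.1]
grip_width: 0.0296
gripper_force: 60.5
[ 0.53475501 -0.032203    0.05632073] [ 0.07280608 -1.00576499 -2.0616029 ] [ 0.01162961 -0.00401936 -0.01247218]
```

View pics/w4.png

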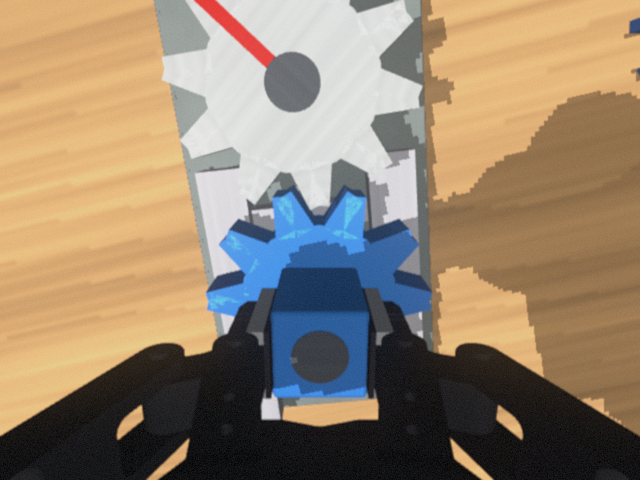

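```bash
python3 -m jog '[[0,0,0,0.0015,-0.0002,0,15],[0,0,0,0.001,-0.0001,0,15],[0,0,0,0,0,0,15]]' 60
python3 -m jog '[[0,0,0,0.001,-0.0001,0,15],[0,0,0,0,0,0,15]]' 60
python3 -m jog '[[0,0,0,0.001,-0.0001,0,15],[0,0,0,0,0,0,15]]' 60
```

```text
time_s: 7.3
position: [0.5371, -0.0325, 0.0563]
tool_rot: [[0.971, -0.241, -0.0], [-0.241, -0.971, 0.0], [-0.0, -0.0, -1.0]]
ft_force: [-0.6, 0.5, -2.0]
grip_width: 0.0291
gripper_force: 60.5
time_s: 7.55
position: [0.5374, -0.0325, 0.0562]
tool_rot: [[0.971, -0.241, -0.002], [-0.241, -0.971, 0.0], [-0.002, 0.0, -1.0]]
ft_force: [-5.7, 0.5, 1.0]
grip_width: 0.0294
gripper_force: 61.0
time_s: 7.8
position: [0.5376, -0.0325, 0.0563]
tool_rot: [[0.971, -0.241, -0.004], [-0.241, -0.971, 0.001], [-0.004, 0.0, -1.0]]
ft_force: [-9.2, 0.7, 4.6]
grip_width: 0.0294
gripper_force: 61.5
```

```bash
python3 -m jog '[[0,0,0,-0.001,0.0001,0,15],[0,0,-0.1,0,0,0,15],[0,0,-0.12,0,0,0,15],[0,0,-0.12,0,0,0,15],[0,0,-0.12,0,0,0,15],[0,0,-0.1,0,0,0,15],[0,0,-0.08,0,0,0,15],[0,0,0,0,0,0,15]]' 60
cat > m.py <<'E'
from h import *
import sys
o=observe();print(o['position'],o['ft_force'],o['wrist_torque'],np.degrees(np.arctan2(*o['tool_rot'][1::-1,0])))
def red(p): 
    p=p.astype(int);return (p[:,:,0]>90)&(p[:,:,1]<.45*p[:,:,0])&(p[:,:,2]<.45*p[:,:,0])
D={n:grab(n) for n in('scene','side','wrist')}
c=np.zeros((600,800,3),np.uint8)
c[:480,:500]=D['wrist']['pixels'][:,70:570]
c[:300,500:]=cv2.resize(D['scene']['pixels'][230:305,260:335],(300,300),interpolation=2)
c[300:,500:]=cv2.resize(D['side']['pixels'][190:265,290:365],(300,300),interpolation=2)
cv2.imwrite('pics/'+sys.argv[1],c[:,:,::-1])
import pickle;pickle.dump(D,open(sys.argv[1]+'.pkl','wb'))
for n,z in(('scene',.046),('wrist',.046)):
    d=D[n];q=d['pixels'].astype(int);w=cv2.erode(((q.max(2)<125)&(q.max(2)-q.min(2)<30)).astype(np.uint8),np.ones((3,3)) if n=='wrist' else np.ones((1,1)))
    k,l,s,ce=cv2.connectedComponentsWithStats(w);u=proj(d,[[.6175,-.043,.046]])[0]
    i=min([i for i in range(1,k) if s[i,4]>20],key=lambda i:np.hypot(*(ce[i]-u)));M=ray(d,ce[i],.046)
    ys,xs=np.nonzero(red(d['pixels']));P=np.array([ray(d,(x,y),.046) for x,y in zip(xs,ys)])[:,:2]-M[:2]
    r=np.hypot(*P.T);a=np.degrees(np.arctan2(P[:,1],P[:,0]));k=(r>.01)&(r<.046)&(np.abs(a+8)<75)
    print(n,M,'ptr',a[k].mean() if k.any() else None,k.sum(),'slot rel -7.7:',a[k].mean()+7.7 if k.any() else None)
E
python3 m.py c5.png
```

```text
time_s: 8.8
position: [0.5374, -0.033, 0.0562]
tool_rot: [[0.922, 0.387, -0.002], [0.387, -0.922, -0.0], [-0.002, -0.0, -1.0]]
ft_force: [-5.3, -2.3, 0.2]
grip_width: 0.0292
gripper_force: 60.8
[ 0.53742009 -0.03297625  0.05619162] [-5.31674572 -2.28980976  0.24361739] [-0.47844745  1.06639228 -0.05862706] 22.77405370566233
scene [ 0.78883891 -0.02727286  0.046     ] ptr None 0 slot rel -7.7: None
wrist [ 0.61798811 -0.04148358  0.046     ] ptr 1.1832652809656876 1359 slot rel -7.7: 8.883265280965688
```

View pics/c5.png

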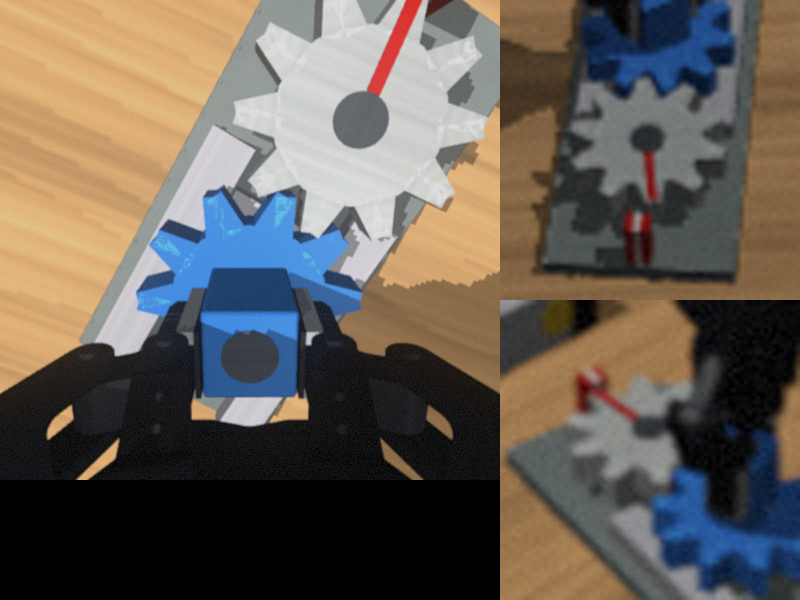

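```bash
python3 -m jog '[[0,0,-0.08,0,0,0,15],[0,0,-0.065,0,0,0,15],[0,0,0,0,0,0,15],[0,0,0,0,0,0,15]]' 60
python3 m.py c6.png; python3 - <<'E'
from h import *
import pickle
D=pickle.load(open('c6.png.pkl','rb'))
d=D['scene'];c=np.zeros((600,800,3),np.uint8)
c[:,:400]=cv2.resize(d['pixels'][245:305,275:315],(400,600),interpolation=cv2.INTER_CUBIC)
c[:320,400:]=cv2.resize(D['wrist']['pixels'][:160,240:440],(400,320))
c[320:,400:]=cv2.resize(D['side']['pixels'][200:235,300:350],(400,280),interpolation=cv2.INTER_CUBIC)
cv2.imwrite('pics/c6b.png',c[:,:,::-1])
E
```

```text
time_s: 9.45
position: [0.5375, -0.0329, 0.0562]
tool_rot: [[0.857, 0.516, -0.001], [0.516, -0.857, -0.001], [-0.002, -0.0, -1.0]]
ft_force: [-5.7, -2.8, 0.0]
grip_width: 0.0294
gripper_force: 60.8
[ 0.53754011 -0.03290315  0.05621168] [-5.66974137 -2.76359451  0.03775154] [-0.38991999  0.97273566  0.01028415] 31.054259601938195
scene [ 0.7890162  -0.02821446  0.046     ] ptr None 0 slot rel -7.7: None
wrist [ 0.61803276 -0.04154429  0.046     ] ptr -6.73381130991664 1473 slot rel -7.7: 0.9661886900833601
```

View pics/c6b.png

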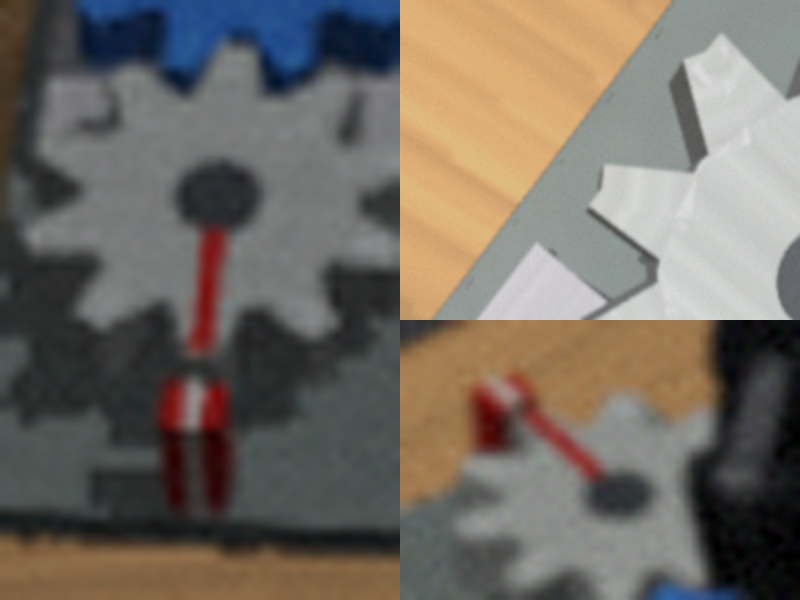

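```bash
cat > a.py <<'E'
from h import *
import sys,pickle
def an(d,show=True):
    p=d['pixels'].astype(int)
    sub=(slice(245,305),slice(275,315)); q=p[sub]; off=np.array([275,245])
    w=((q.max(2)<80)&(q.max(2)-q.min(2)<25)).astype(np.uint8)
    k,l,s,ce=cv2.connectedComponentsWithStats(w); u=proj(d,[[.619,-.0457,.046]])[0]-off
    i=min([i for i in range(1,k) if s[i,4]>25],key=lambda i:np.hypot(*(ce[i]-u)))
    # weighted darkness centroid around bore
    B=ce[i]+off; M=ray(d,B,.046)
    sat=np.clip(q[:,:,0]-(q[:,:,1]+q[:,:,2])/2-20,0,None).astype(float)
    V,U=np.mgrid[245:305,275:315]
    def cen(m): return np.array([(U*m).sum(),(V*m).sum()])/m.sum()
    # pointer rows between bore and index
    ptr=sat*(V>=268)*(V<=279); rows=[]
    for r in range(268,280):
        m=ptr*(V==r)
        if m.sum()>60: rows.append(cen(m))
    rows=np.array(rows); W=np.array([ray(d,x,.046) for x in rows])
    f=cv2.fitLine(W[:,:2].astype(np.float32),2,0,.001,.001).ravel(); a=np.degrees(np.arctan2(f[1],f[0])); a=a-180 if a>90 else a+180 if a<-90 else a
    a2=np.degrees(np.arctan2(*(W.mean(0)-M)[1::-1]))
    ix=cen(sat*(V>=283)*(V<=287)); I=ray(d,ix,.046)
    mw=np.clip(q.min(2)-90,0,None)*(V>=283)*(V<=287)*(U>=291)*(U<=298); wx=cen(mw.astype(float)); I2=ray(d,wx,.046)
    g=lambda X:np.degrees(np.arctan2(*(X-M)[1::-1]))
    print('bore',B,'ptr fit',a,'bore-ptr',a2,'index',ix,g(I),'white',wx,g(I2))
if __name__=='__main__':
    an(pickle.load(open(sys.argv[1],'rb'))['scene'] if len(sys.argv)>1 else grab('scene'))
E
python3 a.py c6.png.pkl; python3 a.py c5.png.pkl; for i in 1 2; do python3 a.py; done
```

```text
bore [296.33333333 264.17777778] ptr fit -7.3624954 bore-ptr -7.262798896692195 index [294.00179404 285.2088267 ] -7.315924776890407 white [293.99438202 284.86516854] -7.4157729081752155
bore [296.36956522 264.10869565] ptr fit 1.776563 bore-ptr 1.4516743227254738 index [293.98110465 285.21402616] -7.422286599920466 white [293.97714286 284.92      ] -7.503472731831799
bore [296.34090909 264.11363636] ptr fit -7.3697515 bore-ptr -7.2416633341134835 index [294.00392997 285.22293676] -7.308995693140932 white [293.98882682 284.81564246] -7.440952399386373
bore [296.36956522 264.10869565] ptr fit -7.3275924 bore-ptr -7.374940461623889 index [293.99422383 285.20830325] -7.395463784961085 white [294.         284.82080925] -7.478380552810618
```

```bash
python3 -m jog '[[0,0,0,0,0,0,60],[0,0,0,0,0,0,60],[0,0,0,0,0,0,60],[0,0,0,0,0,0,60]]' 60
python3 -m jog '[[0,0,0,0,0,-0.03,60],[0,0,0,0,0,-0.04,60],[0,0,0,0,0,-0.05,60],[0,0,0,0,0,0,60]]' 60
python3 a.py
python3 m.py c7.png
```

```text
time_s: 10.2
position: [0.5383, -0.0326, 0.0564]
tool_rot: [[0.857, 0.516, 0.0], [0.516, -0.857, -0.0], [0.0, 0.0, -1.0]]
ft_force: [-0.8, -1.1, 0.4]
grip_width: 0.0512
gripper_force: 0.0
time_s: 10.7
position: [0.5396, -0.0329, 0.1799]
tool_rot: [[0.857, 0.516, 0.008], [0.516, -0.857, -0.002], [0.005, 0.006, -1.0]]
ft_force: [-0.4, 0.3, -1.1]
grip_width: 0.0514
gripper_force: 0.0
bore [296.36956522 264.10869565] ptr fit -7.5041285 bore-ptr -7.384259793018158 index [294.00499465 285.20156975] -7.373921186790594 white [293.96590909 284.86931818] -7.540755142180289
[ 0.53862074 -0.03271995  0.17762643] [-0.8096912   0.03804386 -1.33936171] [-0.02778577 -0.01651045  0.03208968] 31.04714819547946
scene [ 0.64067753 -0.04365116  0.046     ] ptr -18.40012324149859 23 slot rel -7.7: -10.700123241498591
wrist [ 0.61788719 -0.04167006  0.046     ] ptr -7.558197190690321 366 slot rel -7.7: 0.14180280930967903
```

View pics/c7.png

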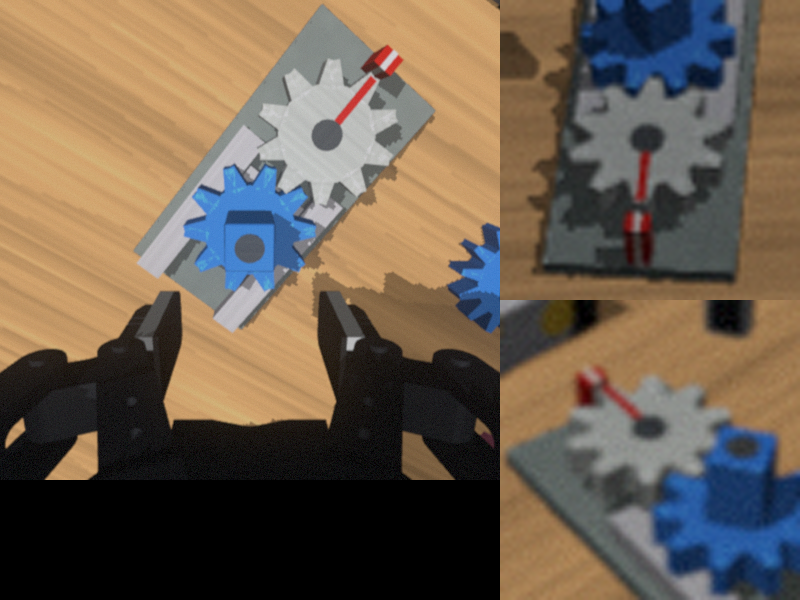

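```bash
python3 -m jog '[[0,0,0,-0.009,0.041,0,60],[0,0,0,-0.009,0.041,0,60],[0,0,0,-0.009,0.041,0,60],[0,0,0,-0.009,0.041,0,60],[0,0,0,-0.009,0.041,0,100],[0,0,0,0,0,0,100],[0,0,0,0,0,0,100]]' 60
python3 - <<'E'
from h import *
import pickle
W=pickle.load(open('c7.png.pkl','rb'))['wrist']
def bore(d,u,v,z):
    q=d['pixels'].astype(int);w=((q.max(2)<125)&(q.max(2)-q.min(2)<30)).astype(np.uint8);w=cv2.erode(w,np.ones((3,3)))
    k,l,s,ce=cv2.connectedComponentsWithStats(w); i=l[v,u]; return ce[i],ray(d,ce[i],z)
m=bore(W,396,135,.046);g=bore(W,319,248,.088);D=m[1][:2]-g[1][:2];print(m,g,'dist',np.hypot(*D),np.degrees(np.arctan2(D[1],D[0])))
o=observe();print(o['position'],o['tool_rot'][:,0])
d=grab('wrist');M=bluem(d)
print(gear(d,(.6055,-.2305),14,M,.072,.03))
c=cv2.resize(d['pixels'][130:330,220:420],(560,560),interpolation=cv2.INTER_CUBIC)
S=pickle.load(open('d0.pkl','rb'));t=cv2.resize(S['scene']['pixels'][205:285,390:480],(240,213),interpolation=2);t2=cv2.resize(S['side']['pixels'][275:385,140:270],(240,203),interpolation=2)
e=np.zeros((560,800,3),np.uint8);e[:,:560]=c;e[:213,560:]=t;e[220:423,560:]=t2
cv2.imwrite('pics/w8.png',e[:,:,::-1])
for n,box in(('scene',(390,205,480,285)),('side',(140,275,270,385))):
    p=S[n]['pixels'][box[1]:box[3],box[0]:box[2]].astype(int)
    mk=((p.max(2)<75)&(p.max(2)-p.min(2)<25)).astype(np.uint8);mk=cv2.morphologyEx(mk,cv2.MORPH_CLOSE,np.ones((5,5)))
    cn=max(cv2.findContours(mk,0,2)[0],key=cv2.contourArea);h=cv2.convexHull(cn).reshape(-1,2)
    ap=cv2.approxPolyDP(h.reshape(-1,1,2),4,True).reshape(-1,2)+np.array(box[:2]);print(n,[(tuple(a),ray(S[n],a,.04)[:2].round(4)) for a in ap])
E
```

```text
time_s: 11.78
position: [0.6049, -0.2308, 0.1752]
tool_rot: [[0.857, 0.516, -0.002], [0.516, -0.857, 0.001], [-0.001, -0.002, -1.0]]
ft_force: [-0.9, 0.6, 0.5]
grip_width: 0.0854
gripper_force: 0.0
(array([396.6360601 , 134.66611018]), array([ 0.61788719, -0.04167006,  0.046     ])) (array([319.14516129, 248.05846774]), array([ 0.53656464, -0.03176158,  0.088     ])) dist 0.08192395756273133 -6.946775247631417
[ 0.60485318 -0.23076741  0.17516237] [ 0.85673099  0.51576275 -0.00089581]
(array([320.05494505, 239.00915751]), array([ 0.60509284, -0.22979378]), np.float64(8.455657111878208), np.float64(460197.66617465054))
scene [((np.int64(457), np.int64(215)), array([0.4919, 0.3538])), ((np.int64(479), np.int64(258)), array([0.6281, 0.3772])), ((np.int64(475), np.int64(270)), array([0.6616, 0.3603])), ((np.int64(415), np.int64(280)), array([0.6794, 0.2195])), ((np.int64(397), np.int64(233)), array([0.5382, 0.199 ])), ((np.int64(399), np.int64(224)), array([0.5101, 0.2079]))]
side [((np.int64(210), np.int64(279)), array([0.6481, 0.2331])), ((np.int64(262), np.int64(314)), array([0.5105, 0.2108])), ((np.int64(269), np.int64(329)), array([0.4755, 0.2216])), ((np.int64(207), np.int64(384)), array([0.4565, 0.357 ])), ((np.int64(198), np.int64(384)), array([0.4661, 0.3674])), ((np.int64(150), np.int64(338)), array([0.5987, 0.3822])), ((np.int64(145), np.int64(326)), array([0.6284, 0.3769]))]
```

View pics/w8.png

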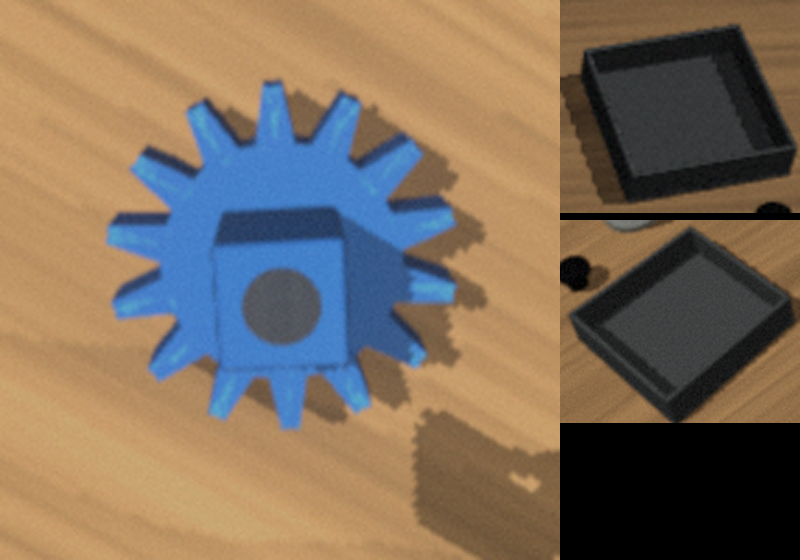

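```bash
python3 -m jog '[[0,0,-0.055,0.0009,0.0005,0.04,100],[0,0,0,0,0,0.04,100],[0,0,0,0,0,0.036,100],[0,0,0,0,0,0.02,100],[0,0,0,0,0,0,100],[0,0,0,0,0,0,15],[0,0,0,0,0,0,15],[0,0,0,0,0,0,15],[0,0,0,0,0,0,15],[0,0,0,0,0,0,15]]' 60
python3 -m jog '[[0,0,0,0,0,0,15],[0,0,0,0,0,-0.03,15],[0,0,0,0,0,-0.05,15],[0,0,0,0,0,-0.05,15],[0,0,0,0,0,-0.03,15],[0,0,0,0,0,0,15]]' 60
python3 - <<'E'
from h import *
import pickle
S=pickle.load(open('d0.pkl','rb'))
for n,c in(('scene',[(399.4,224.5),(457.5,215.1),(478.1,261.2),(416.2,271.7)]),('side',[(210.4,279.3),(267.3,317.3),(203.4,375.2),(145.4,328.1)])):
    P=np.array([ray(S[n],x,.04)[:2] for x in c]);print(P.round(4).tolist(),P.mean(0))
o=observe();print(o['position'],o['tool_rot'][:,0])
E
```

```text
time_s: 13.08
position: [0.6065, -0.2314, 0.0411]
tool_rot: [[0.827, 0.562, 0.001], [0.562, -0.827, -0.0], [0.0, 0.001, -1.0]]
ft_force: [-1.6, 1.6, 7.1]
grip_width: 0.0292
gripper_force: 60.2
time_s: 13.82
position: [0.6068, -0.2318, 0.2018]
tool_rot: [[0.827, 0.562, 0.003], [0.562, -0.827, -0.002], [0.001, 0.003, -1.0]]
ft_force: [0.3, -0.6, -3.0]
grip_width: 0.029
gripper_force: 60.4
[[0.5118, 0.2086], [0.4923, 0.355], [0.6371, 0.373], [0.6564, 0.226]] [0.57441332 0.29064853]
[[0.6469, 0.233], [0.498, 0.2083], [0.4739, 0.353], [0.6236, 0.3784]] [0.56061533 0.29318505]
[ 0.60677922 -0.23176667  0.20184134] [0.82714849 0.56198145 0.0014935 ]
```

```bash
python3 -m jog '[[0,0,0,0.0292,-0.0505,0,15],[0,0,0,0.0292,-0.0505,0,15],[0,0,0,0.0292,-0.0505,0,15],[0,0,0,0.0292,-0.0505,0,15],[0,0,0,0.0292,-0.0505,0,15],[0,0,0,0.0292,-0.0505,0,15],[0,0,0,0.0292,-0.0505,0,15],[0,0,0,0.0292,-0.0505,0,15],[0,0,0,0.0292,-0.0505,0,15],[0,0,0,0,0,0,15]]' 60
python3 -m jog '[[0,0,0,0,0,0.04,15],[0,0,0,0,0,0.04,15],[0,0,0,0,0,0.03,15],[0,0,0,0,0,0,15]]' 60
python3 m.py c9.png >/dev/null; python3 - <<'E'
from h import *
import pickle
D=pickle.load(open('c9.png.pkl','rb'));c=np.zeros((480,800,3),np.uint8)
c[:,:480]=D['wrist']['pixels'][:,80:560];c[:240,480:]=cv2.resize(D['scene']['pixels'][190:300,380:490],(320,240));c[240:,480:]=cv2.resize(D['side']['pixels'][240:400,120:300],(320,240))
cv2.imwrite('pics/c9b.png',c[:,:,::-1])
E
```

```text
time_s: 15.08
position: [0.5664, 0.2957, 0.1972]
tool_rot: [[0.824, 0.566, -0.004], [0.566, -0.824, -0.001], [-0.004, -0.002, -1.0]]
ft_force: [0.2, -0.1, -3.0]
grip_width: 0.0291
gripper_force: 60.9
time_s: 15.58
position: [0.5666, 0.2908, 0.0866]
tool_rot: [[0.828, 0.561, -0.008], [0.561, -0.828, -0.002], [-0.008, -0.002, -1.0]]
ft_force: [0.4, -0.3, -3.0]
grip_width: 0.0292
gripper_force: 60.7Traceback (most recent call last):
  File "m.py", line 17, in <module>
    ys,xs=np.nonzero(red(d['pixels']));P=np.array([ray(d,(x,y),.046) for x,y in zip(xs,ys)])[:,:2]-M[:2]
                                         ~~~~~~~~~~~~~~~~~~~~~~~~~~~~~~~~~~~~~~~~~~~~~~~~~~~^^^^^^
IndexError: too many indices for array: array is 1-dimensional, but 2 were indexed
```

View pics/c9b.png

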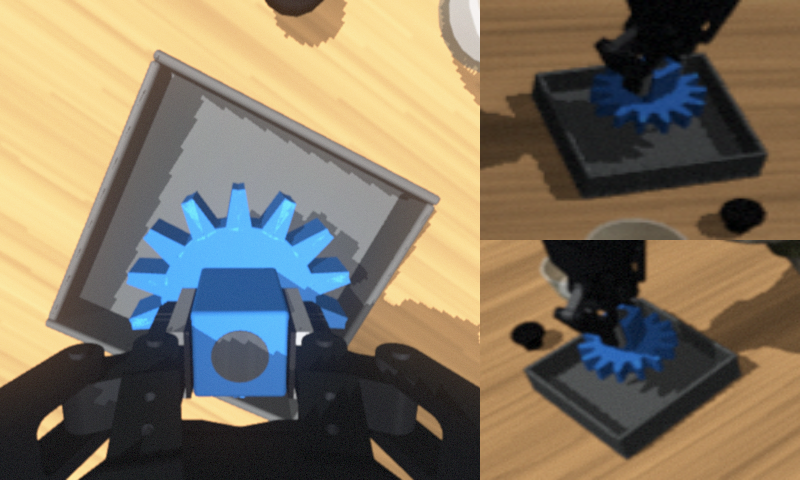

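```bash
python3 -m jog '[[0,0,0,0,0,0.02,15],[0,0,0,0,0,0.013,15],[0,0,0,0,0,0.006,15],[0,0,0,0,0,0.001,15],[0,0,0,0,0,0,15]]' 60
python3 -m jog '[[0,0,0,0,0,0,60],[0,0,0,0,0,0,60],[0,0,0,0,0,0,60],[0,0,0,0,0,0,60],[0,0,0,0,0,-0.03,60],[0,0,0,0,0,-0.05,60],[0,0,0,0,0,-0.05,60],[0,0,0,0,0,-0.04,60],[0,0,0,0,0,0,60]]' 60
python3 a.py; python3 - <<'E'
from h import *
s=grab('scene');w=grab('wrist')
c=np.zeros((480,800,3),np.uint8);c[:300,:400]=cv2.resize(w['pixels'],(400,300));c[:,400:]=cv2.resize(s['pixels'][150:360,140:490],(400,480));
cv2.imwrite('pics/c10.png',c[:,:,::-1])
E
```

```text
time_s: 16.35
position: [0.5685, 0.2923, 0.0508]
tool_rot: [[0.827, 0.562, 0.001], [0.562, -0.827, 0.0], [0.001, 0.0, -1.0]]
ft_force: [-0.8, 0.1, -2.9]
grip_width: 0.0294
gripper_force: 60.9
time_s: 17.48
position: [0.5692, 0.2926, 0.2239]
tool_rot: [[0.827, 0.562, 0.007], [0.562, -0.827, 0.002], [0.007, 0.002, -1.0]]
ft_force: [1.0, -1.1, 0.1]
grip_width: 0.0513
gripper_force: 0.0
bore [296.33333333 264.17777778] ptr fit -7.3613095 bore-ptr -7.2708705010919035 index [293.99644255 285.21095695] -7.326963991847521 white [293.96791444 284.88770053] -7.4681878351343185
```

View pics/c10.png

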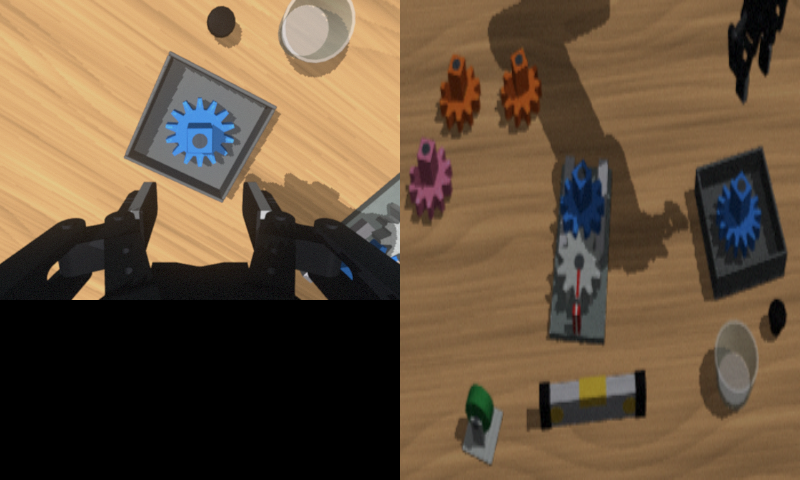

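The fourteen-tooth gear lies flat, hub up, in the tray. The pointer stands on the white line, and the bystanders are where they were.

```bash
python3 -c "
from rig import job
print(job.close_job())"
```

```text
the job is handed in; nothing more can be done
None
```

I handed the job in at about 17.5 s of the 51 s: the ten-tooth gear is home in mesh, with the pointer within about 0.2° of the white line, the fourteen-tooth gear lies hub up in the reject tray, and the bystanders and look-alikes were left untouched.

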